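# Reset the infeed conveyor's side guide for the next carton size

### The arm

A 7-joint arm with a two-finger parallel gripper is mounted at the origin on the work surface. World frame = base frame: x ahead of the robot, y to its left, z up, the work surface at z = 0. Lengths are in m, angles in rad, forces in N, time in s.
With the tool pointing down it reaches from about 0.4 to 0.85 m from the base axis. Payload 10.4 kg.
Tool frame: the origin (TCP) lies at the very end of the fingers, on their centre line; the grasp point (between the pads) lies 19 mm behind it; z points along the fingers, y is the line along which they close (so a half turn about z gives the same grasp; the last joint's range is limited). The gripper opens to 87 mm and grips with 3 to 60 N. Pads are 19 mm wide; open, the fingers measure 117 mm over their backs; the gripper's body (75 mm by 190 mm) begins 51 mm behind the grasp point.
Start: joints at [1.274, 0.332, -0.065, 1.46, 0.022, 1.35, -0.088], TCP at [0.169, -0.602, 0.223] pointing down, gripper open.
Joint ranges: [-2.6, 2.6], [-0.5, 2.12], [-1.47, 1.34], [0.16, 2.42], [-1.27, 4.41], [0.06, 2.06], [-2.6, 2.6]. Speed limits (rad/s): [2.22, 2.22, 2.79, 2.79, 3.14, 3.14, 3.14].

### API

Orientations are given as a unit quaternion [x, y, z, w].
In Python, from bench import * gives the robot as it stands.
- The arm moves only by the tool step_arm, never from a script. Its arguments are lists of equal length, an entry for each row: "delta_pos": the shift along the world's x, y, z in units of 25 mm (1.0 is 25 mm), a list of three; "turn": the turn about the world's z in units of 0.12 rad (1.0 is 0.12 rad). In form: {"delta_pos": [[tx, ty, tz], ...], "turn": [turn, ...]}. A call has 1 to 12 rows; each row shifts and turns the commanded pose from where the row before left it; what a row does not reach is not made up. A row lasts 1/10 s, in which the tool goes at most 50 mm and 8.59 degrees, less where a joint would pass 70% of its speed; a pose out of reach is approached as far as the arm can. A call with a number of a shift or a turn outside -1 to 1 is refused whole. A call with a gripper value outside its range is refused whole. "grip" is the closure, from 0 (fully open) to 1 (shut), set as the call begins (left out, the last holds). The fingers move at their own pace and stop on an object; "newtons" is the grip in N (left out, the last holds). Time passes only in rows, so rows that do not move let the fingers close. It gives the time, the measured TCP pose, the force, the opening and the grip force at its end, in the units of the state.
- read_state(): the state, without advancing time (a new reading comes with each control period).
- camera(name): name is "scene" or "top"; returns a dict with "image" (384x512x3 uint8, red, green, blue), "z_map" (384x512 float32, m along the optical axis (not along the pixel's ray), 0 where there is no reading), "mtx" (3x3 intrinsics, pixels), "view" (4x4, takes a point from world to camera coordinates). Camera axes: x right, y up, looking along -z (the intrinsics and any distortion apply to the point x, -y, -z); pixel columns grow to the right and rows downward; lengths in m; the calibration is good to about 2 mm. A picture is of the moment at which its call begins.
- close_job(): hands the job in; it is judged then, once.
The state is a dict: "time": time; "joint_positions": joint angles; "joint_vel": joint speeds; "joint_torque": joint torques, N m; "ee_pos": TCP position; "eef_rot": TCP orientation; "ft_force": force on the tool from outside, world axes, zero at the start; "torque": the same for the moment, N m; "width": finger opening in m; "grip_force": force on a finger pad.
Only numpy, scipy, OpenCV 4.12 (cv2) and the standard library are available. Lean on these libraries where they do the work, as an engineer would, in place of code of your own. Each camera call takes 0.05 s, during which the arm holds its last target. There are 200 camera calls.

### The job

The line is changing over to the size of the carton that stands on the blue belt. Push the sliding carriage in along its notched index bar with the fingertips until its spring plunger clicks home in the narrowest notch that still leaves this carton free between the two guides, then let go and draw clear. Push on the carriage block itself: do not grip or lift anything, keep off the plunger's knob and the guide plate, and leave the cartons and the other things where they stand.

Things in the scene. Friction and masses are not known exactly. Their poses are not given: they have to be found in the camera images.
- conveyor: Infeed conveyor on the table, fixed; steel frame 236 mm wide, belt and roller tops at z = 90 mm. Origin on the table under the lane, in line with the index bar; x points across the lane, away from the robot; y along it: blue belt from y = -125 to +245 mm, then free rollers to y = -380, where the last carton of the old size stands. Fixed guide: far side, inner face at x = +80 mm.
- notch1 (a point): First (outermost) of three V notches across the top of the index bar, 14 mm wide, 7 mm deep; point on the bar's top, z = 105 mm, at conveyor x = -210 mm, y = 0. The bar is level, steel, 30 mm wide, runs along x from -315 to -133 mm, on a post (50 mm in y, foot 80 mm) at its outer end. Keep the fingertips above the bar's top.
- notch2 (a point): Second notch, as the first, at conveyor x = -180 mm: plunger seated here = lane 130 mm wide.
- notch3 (a point): Third notch, as the first, at conveyor x = -150 mm: plunger seated here = lane 100 mm wide.
- slide (a joint): How far the carriage is pushed in, m: 0 = fully out, stop at 0.097. Lane width = 0.190 - value. Notches at 0.030, 0.060, 0.090 (lane 160, 130, 100 mm). Starts between 0 and 0.046, perhaps in the first notch. Push: 2 to 3 N between notches, up to 10 N to climb out of one; from 4 mm before a notch's middle the plunger draws the carriage home (the push dips to nothing) and holds it. Stays where left.
- carriage: Aluminium block that slides on the bar, 90 mm along x, 96 mm along y (too wide to grip), underside z = 107 mm above the table (two 28 mm cheeks below straddle the bar), top z = 152 mm. Its x is the pushing direction, the conveyor's x. Origin at table level under the block's middle.
- push_face (a point): Middle of the block's outer end face (towards the robot; 96 mm wide, flat, upright, z = 107 to 152 mm), at z = 130 mm and conveyor x = -285 mm + slide value. Push here along the point's +x. Behind the face there is nothing above the bar's top (z = 105 mm).
- guide: Movable guide: upright steel plate 4 mm thick, 310 mm long (conveyor y = -100 to +210 mm), z = 94 to 140 mm, on two level 10 mm rods, 68 mm apart, from the block's inner end; moves with the carriage. Origin as the carriage's; its inner (lane) face is 130 mm ahead of it along x. Not to be pushed or gripped.
- plunger (a joint): Height of the spring plunger in the carriage, m: about 0 with its ball seated in a notch, about 0.005 riding on the bar's flat top, between these on a notch's flank. Works by itself as the carriage slides.
- plunger_knob: Black round knob of the plunger, 26 mm across, 18 mm high, above the block, over its middle (45 mm ahead of the push face); top at z = 182 mm seated, 187 mm riding. Origin in the middle of its underside. Not to be touched.
- carton_wide: Cardboard carton 122 mm wide (along x, across the lane), 110 mm long, 70 mm high, loose. Origin on its underside, at mid-length, 75 mm in from its far (+x) side. Stands on the belt or on the rollers.
- carton_narrow: Cardboard carton 92 mm wide (along x, across the lane), 110 mm long, 70 mm high, loose. Origin on its underside, at mid-length, 75 mm in from its far (+x) side. Stands on the rollers or on the belt; the one on the belt (conveyor y above -80 mm) decides, standing 2 to 4 mm from the fixed guide.
- test_weight: Polished steel calibration weight with a neck and button, 48 mm across, 83 mm high, loose on the table to the -y side of the carriage. Origin under its centre.
- glove_box: White and blue carton of gloves 120 x 230 x 75 mm high, loose on the table to the +y side of the carriage. Origin under its centre.
- tape_roll: Roll of packing tape lying flat, 104 mm across, 48 mm high, loose on the table nearer to the robot, to the -y side. Origin under its centre.
Not all that is in view belongs to the job. Leave any yellow look-alike of the carton_wide alone.

How it is judged:
On the way:
1. the fingers push on the carriage block (contact force between the fingers and carriage above 1 N), for 0.05 s.
At the end, for the whole second after the job is handed in: Plunger seated (under 1.5 mm) in the second notch if the wide carton is on the belt, in the third if the narrow one is (carriage within 3 mm of the notch's middle), carriage at rest, cartons within 10 mm and the other loose things within 15 mm of where they began (((y of carton_wide in the frame of conveyor above -0.08 m and value of joint slide between 0.057 and 0.063 m) or (y of carton_narrow in the frame of conveyor above -0.08 m and value of joint slide between 0.087 and 0.093 m)) and value of joint plunger below 0.0015 m and velocity of joint slide between -0.005 and 0.005 m/s and not (distance of carton_wide from where it was at the start of the episode above 0.01 m) and not (distance of carton_narrow from where it was at the start of the episode above 0.01 m) and not (distance of test_weight from where it was at the start of the episode above 0.015 m) and not (distance of glove_box from where it was at the start of the episode above 0.015 m) and not (distance of tape_roll from where it was at the start of the episode above 0.015 m)); the robot touches nothing.
It fails at once if the plunger's knob is taken hold of, pushed or pulled up (value of joint plunger above 0.009 m or contact force between the fingers and plunger_knob above 1 N).
It fails at once if the guide plate or its rods are taken hold of or pushed with the fingers (contact force between the fingers and guide above 1 N).
It fails at once if a carton is shifted or lifted (distance of any of carton_wide, carton_narrow from where it was at the start of the episode above 0.015 m).
It fails at once if the carton on the belt is squeezed by the guide (contact force between guide and carton_wide above 8 N or contact force between guide and carton_narrow above 8 N).
It fails at once if the weight, the glove box or the tape is moved or lifted (distance of any of test_weight, glove_box, tape_roll from where it was at the start of the episode above 0.025 m).
It also fails if it takes over 35 s, if anything falls off the work surface, if the arm or the gripper's body presses on something with over 40 N, if the wrist force passes 120 N, or if a joint passes its speed limit or range.

## Working session

There is one attempt and no reset: what is moved stays moved. The work goes in short steps, Python scripts to look and compute and a tool call to move; the robot and the scene stay as the last step left them, time stands still between calls to the robot, and variables do not carry over. Pictures are saved under pics/ and viewed, at most 10 in all, crops included, and the job is handed in when it is done.

Besides the shell and the picture viewer there is one more tool, called after ">>>" as name(argument=value, ...), one argument or row to a line, values as JSON. step_arm: Moves the arm, as the interface text tells. Shifts and turns lie within -1 to 1; 1 stands for 25 mm of shift or 0.12 rad of turn. Its arguments: {"type":"object","properties":{"delta_pos":{"type":"array"},"turn":{"type":"array"},"grip":{"type":"number"},"newtons":{"type":"number"}},"required":["delta_pos","turn"]}

```bash
mkdir -p pics; cat > h.py <<'E'
from bench import *
import numpy as np, cv2
def grab(n):
    c=camera(n); np.savez(''+n+'.npz',**c); return c
def load(n): return dict(np.load(''+n+'.npz'))
def ray(c,u,v):
    V=np.array(c['view']);K=c['mtx'];R=V[:3,:3];t=V[:3,3]
    d=np.array([(u-K[0,2])/K[0,0],-(v-K[1,2])/K[1,1],-1.]);return -R.T@t,R.T@d
def onz(c,u,v,z):
    o,d=ray(c,u,v);return o+d*(z-o[2])/d[2]
def cloud(c):
    V=np.array(c['view']);K=c['mtx'];z=c['z_map'];v,u=np.mgrid[:z.shape[0],:z.shape[1]]
    P=np.stack([(u-K[0,2])/K[0,0]*z,-(v-K[1,2])/K[1,1]*z,-z],-1)
    return (P-V[:3,3])@V[:3,:3]
def proj(c,p):
    V=np.array(c['view']);q=V[:3,:3]@p+V[:3,3];K=c['mtx'];return K[0,0]*q[0]/-q[2]+K[0,2],K[1,1]*-q[1]/-q[2]+K[1,2]
E
python3 - <<'E'
from h import *
a=grab('top');b=grab('scene')
cv2.imwrite('pics/top.png',cv2.resize(a['image'][:,:,::-1],(800,600),interpolation=cv2.INTER_CUBIC))
cv2.imwrite('pics/scene.png',cv2.resize(b['image'][:,:,::-1],(800,600),interpolation=cv2.INTER_CUBIC))
print(read_state())
E
```

```text
{'time': 0.1, 'joint_positions': array([ 1.27441654,  0.33285151, -0.0647316 ,  1.46086122,  0.02162367,
        1.34990356, -0.08848875]), 'joint_vel': array([-1.14338282e-03,  2.05565902e-05,  1.25578813e-03, -4.09728599e-03,
       -8.32334117e-04,  8.12225584e-04,  1.60226159e-03]), 'joint_torque': array([ 1.27207844e-03, -6.24550080e+01,  2.43672001e-02, -3.90724111e+01,
       -6.15201867e-02,  3.66012077e-02,  3.00764623e-05]), 'ee_pos': array([ 0.1688943 , -0.60138147,  0.22180498]), 'eef_rot': array([ 9.90640504e-01,  1.36495243e-01, -1.26141912e-04, -6.51413256e-04]), 'ft_force': array([ 1.29377079, -0.13176881,  1.06313124]), 'torque': array([-0.01000444, -0.00333475, -0.03793414]), 'grip_force': 0.0, 'width': 0.08739990099490681}
```

View pics/top.png

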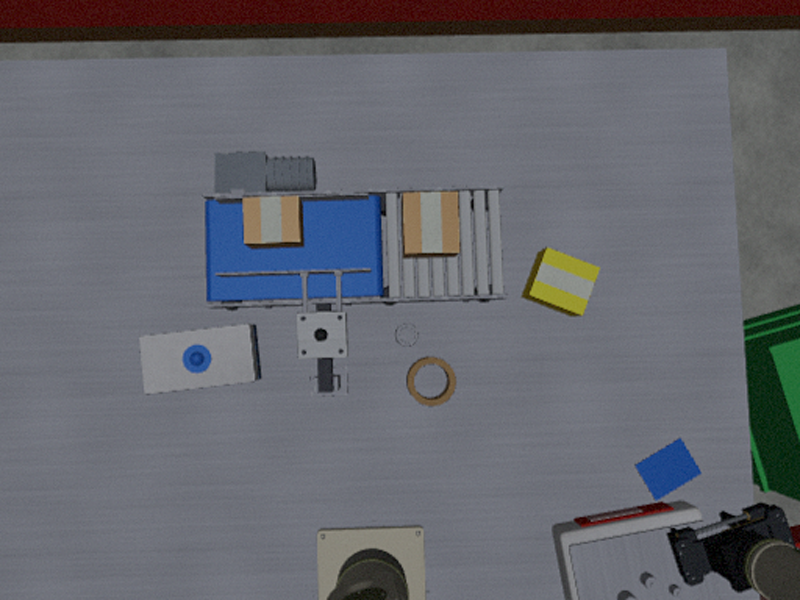

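View pics/scene.png

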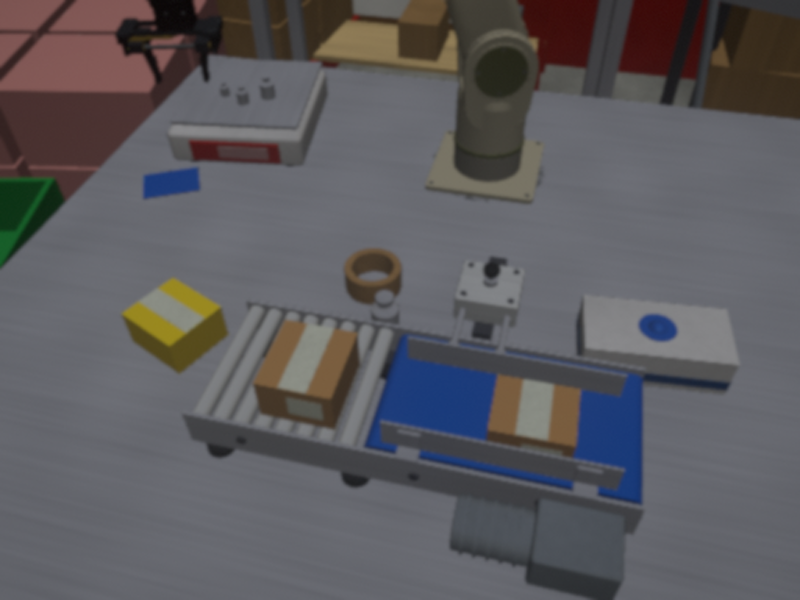

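The belt carton at (272,220) in the top view looks narrow (about 50 px across) and the roller carton at (430,223) looks wide (about 63 px). Things that could be mistaken for them: the yellow look-alike at (563,282), the motor at (265,172), which is grey like the carriage, and the white glove box at (198,358). The carriage is the grey block at (322,335) with the black knob. I'll measure the cartons and the block next and check with a close crop.

```bash
python3 - <<'E'
from h import *
a=load('top');im=a['image'];hsv=cv2.cvtColor(im,cv2.COLOR_RGB2HSV);P=cloud(a)
s=512/800
def rect(m,z,name):
    m=cv2.morphologyEx(m.astype(np.uint8),cv2.MORPH_OPEN,np.ones((2,2)))
    n,l,st,_=cv2.connectedComponentsWithStats(m);k=1+np.argmax(st[1:,4])
    v,u=np.nonzero(l==k);Q=np.array([onz(a,x,y,z)[:2] for x,y in zip(u,v)])
    r=cv2.minAreaRect((Q*1000).astype(np.float32));print(name,st[k],r,np.round(cv2.boxPoints(r)).tolist(),'depthz',np.median(P[v,u,2]))
# belt
roi=np.zeros(im.shape[:2],bool)
def box(x0,y0,x1,y1):
    r=roi.copy();r[int(y0*s):int(y1*s),int(x0*s):int(x1*s)]=1;return r
rect((hsv[...,0]>105)&(hsv[...,0]<125)&(hsv[...,1]>150)&box(195,180,392,310)&(P[...,2]<.1),.09,'belt')
top=(P[...,2]>.145)&(P[...,2]<.175)
rect(top&box(235,185,310,255),.16,'beltcarton')
rect(top&box(395,180,470,265),.16,'rollercarton')
rect((P[...,2]>.138)&(P[...,2]<.21)&box(285,300,360,370),.152,'block')
rect((hsv[...,2]<45)&(P[...,2]>.152)&box(305,320,340,350),.185,'knob')
# guide plate inner-edge / fixed guide lines via depth
for nm,b in(('guide',box(210,262,375,282)),('fixed',box(205,180,385,200))):
    q=P[b&(P[...,2]>.125)&(P[...,2]<.15)];x=np.polyfit(q[:,1],q[:,0],1);print(nm,x,len(q),q.min(0),q.max(0))
c=cv2.resize(im[115:260,125:310,::-1],(800,627))[:600];cv2.imwrite('pics/crop.png',c)
E
```

```text
belt [ 133  126  114   68 5058] ((714.75830078125, 137.17691040039062), (211.0807647705078, 366.5269470214844), 0.4716992676258087) [[608.0, 320.0], [611.0, -47.0], [822.0, -45.0], [819.0, 321.0]] depthz 0.09014917381982984
beltcarton [ 156  127   37   31 1098] ((759.0802612304688, 174.44021606445312), (110.37369537353516, 93.12067413330078), 89.00424194335938) [[712.0, 120.0], [805.0, 118.0], [807.0, 229.0], [713.0, 230.0]] depthz 0.1601372447932475
rollercarton [ 258  124   37   40 1416] ((747.4691772460938, -139.30224609375), (111.11734771728516, 121.49202728271484), 88.78803253173828) [[686.0, -194.0], [807.0, -196.0], [809.0, -85.0], [688.0, -82.0]] depthz 0.1604417085021404
block [191 201  32  30 927] ((531.3712768554688, 79.98051452636719), (94.92185974121094, 88.72019958496094), 88.74274444580078) [[486.0, 34.0], [575.0, 32.0], [577.0, 126.0], [488.0, 128.0]] depthz 0.1522753649708113
knob [203 212   7   7  43] ((532.5467529296875, 78.52839660644531), (17.815204620361328, 17.84803581237793), 88.85615539550781) [[523.0, 70.0], [541.0, 69.0], [542.0, 87.0], [524.0, 88.0]] depthz 0.18464192141319616
guide [0.00381617 0.65988317] 227 [ 0.64480329 -0.01348056  0.12535281] [0.66561408 0.29387085 0.14566584]
fixed [-0.00378403  0.81620414] 186 [ 0.80726173 -0.0139895   0.12565052] [0.82312854 0.29253836 0.14824433]
```

View pics/crop.png

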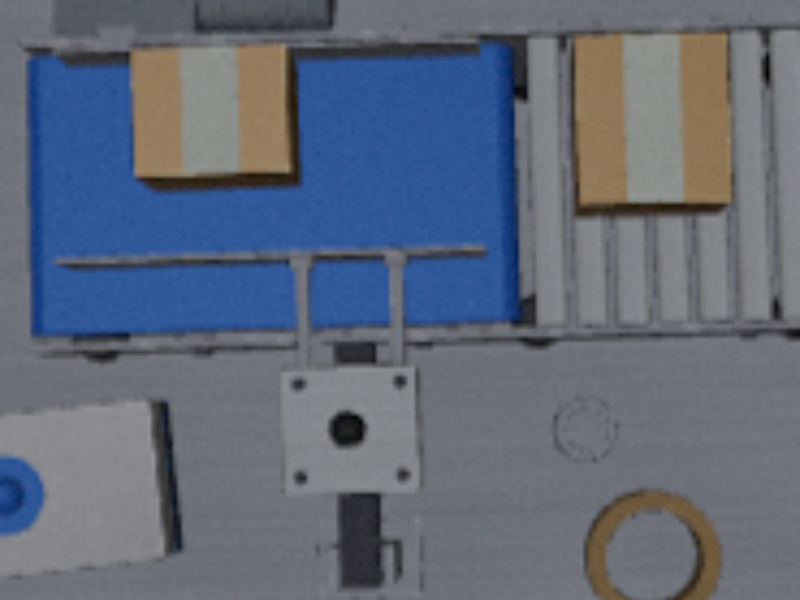

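The crop shows the belt carton at (215,110) is the narrow one, measured at 93 mm, and the roller carton at (652,120) is the wide one, at 121 mm. The target is therefore notch 3. The block sits at (348,430), with its push face at world x ≈ 0.487, y ≈ 0.080 and slide ≈ 0.042, so it needs to travel about 48 mm.

>>> step_arm(
  delta_pos=[
    [0.93, 1, 0],
    [0.93, 1, 0],
    [0.93, 1, 0],
    [0.93, 1, 0],
    [0.93, 1, 0],
    [0.93, 1, 0],
    [0.93, 1, 0],
    [0.93, 1, 0],
    [0.93, 1, 0],
    [0.93, 1, 0],
    [0.93, 1, 0],
    [0.93, 1, 0],
  ],
  turn=[-0.19, -0.19, -0.19, -0.19, -0.19, -0.19, -0.19, -0.19, -0.19, -0.19, -0.19, -0.19],
  grip=1,
  newtons=10,
)

```text
time: 1.3
ee_pos: [0.4486, -0.3005, 0.2223]
eef_rot: [1.0, -0.0, -0.0, -0.0]
ft_force: [0.6, -0.7, 0.8]
width: 0.0029
grip_force: 0.0
```

>>> step_arm(
  delta_pos=[
    [0, 1, 0],
    [0, 1, 0],
    [0, 1, 0],
    [0, 1, 0],
    [0, 1, 0],
    [0, 1, 0],
    [0, 1, 0],
    [0, 1, 0],
    [0, 1, 0],
    [0, 1, 0],
    [0, 1, 0],
    [0, 1, 0],
  ],
  turn=[0, 0, 0, 0, 0, 0, 0, 0, 0, 0, 0, 0],
)

```text
time: 2.5
ee_pos: [0.4477, -0.0008, 0.2224]
eef_rot: [1.0, 0.0, -0.0, 0.0]
ft_force: [0.9, 0.0, -0.5]
width: 0.0005
grip_force: 0.0
```

>>> step_arm(
  delta_pos=[
    [0, 1, 0],
    [0, 1, 0],
    [0, 1, 0],
    [0, 0.2, 0],
    [0, 0, -1],
    [0, 0, -1],
    [0, 0, -1],
    [0, 0, -0.6],
    [0, 0, 0],
    [0, 0, 0],
  ],
  turn=[0, 0, 0, 0, 0, 0, 0, 0, 0, 0],
)

```text
time: 3.5
ee_pos: [0.4481, 0.0779, 0.1329]
eef_rot: [1.0, -0.0, -0.0, 0.0]
ft_force: [0.8, 0.5, -0.3]
width: 0.0003
grip_force: 0.0
```

```bash
python3 - <<'E'
from h import *
a=grab('scene');c=cv2.resize(a['image'][110:260,240:440,::-1],(800,600),interpolation=cv2.INTER_CUBIC);cv2.imwrite('pics/s2.png',c);print(read_state()['ee_pos'],read_state()['ft_force'])
E
```

```text
[0.44846969 0.0780193  0.13335829] [ 0.32977579 -0.02869877  0.48438372]
```

View pics/s2.png

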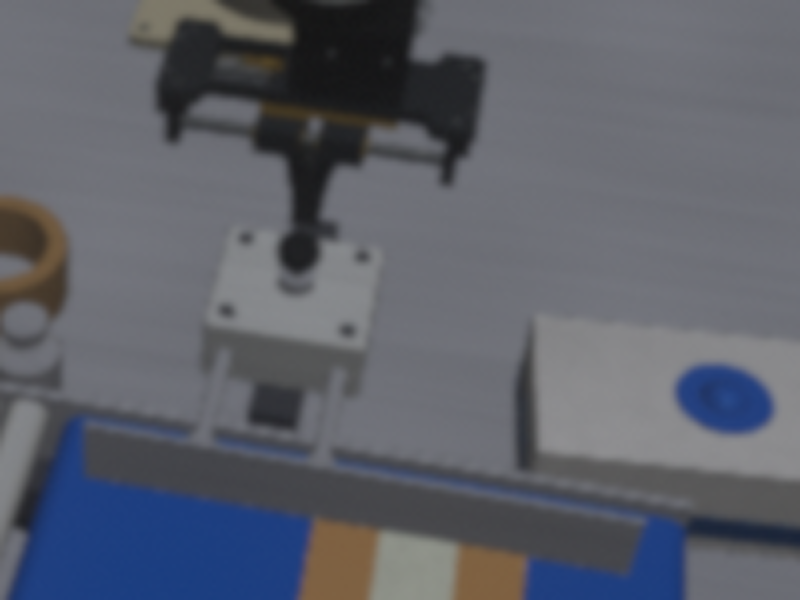

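The closed fingers stand behind the middle of the block at about (305,210), and the gripper body is above knob height. I'll start the push.

>>> step_arm(
  delta_pos=[
    [0.4, 0, 0],
    [0.4, 0, 0],
    [0.2, 0, 0],
    [0.1, 0, 0],
    [0.1, 0, 0],
    [0.1, 0, 0],
  ],
  turn=[0, 0, 0, 0, 0, 0],
)

```text
time: 4.15
ee_pos: [0.4801, 0.0784, 0.1324]
eef_rot: [1.0, 0.0, -0.001, 0.0]
ft_force: [-4.2, 0.2, 3.0]
width: 0.0002
grip_force: 2.0
```

>>> step_arm(
  delta_pos=[
    [0.1, 0, 0],
    [0.1, 0, 0],
  ],
  turn=[0, 0],
)

```text
time: 4.35
ee_pos: [0.4852, 0.0784, 0.1324]
eef_rot: [1.0, 0.0, -0.0, 0.0]
ft_force: [-4.1, 0.3, 2.2]
width: 0.0006
grip_force: 2.0
```

>>> step_arm(
  delta_pos=[
    [0.1, 0, 0],
    [0.1, 0, 0],
  ],
  turn=[0, 0],
)

```text
time: 4.55
ee_pos: [0.4903, 0.0784, 0.1325]
eef_rot: [1.0, 0.0, -0.0, 0.0]
ft_force: [-4.3, 1.6, 1.3]
width: 0.0006
grip_force: 1.7
```

>>> step_arm(
  delta_pos=[
    [0.1, 0, 0],
    [0.1, 0, 0],
  ],
  turn=[0, 0],
)

```text
time: 4.75
ee_pos: [0.4963, 0.0781, 0.1327]
eef_rot: [1.0, 0.0, 0.001, 0.0]
ft_force: [-0.1, -0.6, 0.0]
width: 0.0006
grip_force: 0.0
```

The force dropped at TCP x ≈ 0.496, which is notch 2 as predicted. I'll carry on to notch 3, expected near 0.526.

>>> step_arm(
  delta_pos=[
    [0.1, 0, 0],
    [0.1, 0, 0],
  ],
  turn=[0, 0],
)

```text
time: 4.95
ee_pos: [0.4996, 0.0781, 0.1325]
eef_rot: [1.0, 0.0, -0.001, 0.0]
ft_force: [-10.7, -2.4, 7.8]
width: 0.0003
grip_force: 5.1
```

>>> step_arm(
  delta_pos=[
    [0.1, 0, 0],
    [0.1, 0, 0],
  ],
  turn=[0, 0],
)

```text
time: 5.15
ee_pos: [0.5045, 0.0782, 0.1325]
eef_rot: [1.0, 0.0, -0.001, 0.0]
ft_force: [-11.0, -0.1, 7.7]
width: 0.0007
grip_force: 5.3
```

>>> step_arm(
  delta_pos=[
    [0.1, 0, 0],
    [0.1, 0, 0],
  ],
  turn=[0, 0],
)

```text
time: 5.35
ee_pos: [0.5103, 0.0782, 0.1325]
eef_rot: [1.0, 0.0, -0.0, 0.0]
ft_force: [-3.9, -0.2, 2.5]
width: 0.0009
grip_force: 2.0
```

>>> step_arm(
  delta_pos=[
    [0.1, 0, 0],
    [0.1, 0, 0],
  ],
  turn=[0, 0],
)

```text
time: 5.55
ee_pos: [0.5156, 0.0782, 0.1325]
eef_rot: [1.0, 0.0, -0.0, 0.0]
ft_force: [-4.5, 0.0, 1.4]
width: 0.0001
grip_force: 1.9
```

>>> step_arm(
  delta_pos=[
    [0.1, 0, 0],
    [0.1, 0, 0],
  ],
  turn=[0, 0],
)

```text
time: 5.75
ee_pos: [0.5206, 0.0783, 0.1326]
eef_rot: [1.0, 0.0, -0.0, 0.0]
ft_force: [-2.9, -0.6, 0.6]
width: 0.0008
grip_force: 1.5
```

>>> step_arm(
  delta_pos=[
    [0.06, 0, 0],
  ],
  turn=[0],
)

```text
time: 5.85
ee_pos: [0.5225, 0.0783, 0.1325]
eef_rot: [1.0, 0.0, 0.0, -0.0]
ft_force: [-1.0, -0.2, -0.7]
width: 0.0008
grip_force: 0.3
```

>>> step_arm(
  delta_pos=[
    [0.06, 0, 0],
  ],
  turn=[0],
)

```text
time: 5.95
ee_pos: [0.5242, 0.0782, 0.1327]
eef_rot: [1.0, -0.0, 0.001, -0.0]
ft_force: [0.1, 0.3, 0.4]
width: 0.0005
grip_force: 0.0
```

>>> step_arm(
  delta_pos=[
    [0.04, 0, 0],
  ],
  turn=[0],
)

```text
time: 6.05
ee_pos: [0.5252, 0.0782, 0.1328]
eef_rot: [1.0, -0.0, 0.001, -0.0]
ft_force: [-0.9, -0.0, 0.7]
width: 0.0007
grip_force: 0.0
```

The push fell to nothing at 0.524, so the plunger has been drawn into notch 3. I'll draw clear and check.

>>> step_arm(
  delta_pos=[
    [-0.5, 0, 0],
    [-1, 0, 0],
    [-1, 0, 0],
    [-1, 0, 0],
    [0, 0, 1],
    [0, 0, 1],
    [0, 0, 1],
    [0, 0, 1],
    [-0.5, 0, 1],
    [0, 0, 0],
  ],
  turn=[0, 0, 0, 0, 0, 0, 0, 0, 0, 0],
)

```text
time: 7.05
ee_pos: [0.4255, 0.0788, 0.2609]
eef_rot: [1.0, 0.0, 0.003, 0.0]
ft_force: [-0.3, 0.2, 0.0]
width: 0.0005
grip_force: 0.0
```

```bash
python3 - <<'E'
from h import *
o=load('scene');a=grab('scene');t0=load('top');t=grab('top')
cv2.imwrite('pics/s3.png',cv2.resize(a['image'][110:260,240:440,::-1],(800,600),interpolation=cv2.INTER_CUBIC))
for n,c in(('before',t0),('after',t)):
    P=cloud(c);r=np.zeros(P.shape[:2],bool);r[160:240,182:232]=1
    g=np.zeros_like(r);g[150:185,134:240]=1;
    q=P[g&(P[...,2]>.125)&(P[...,2]<.15)&(P[...,0]<.71)];b=P[r&(P[...,2]>.147)&(P[...,2]<.157)&(abs(P[...,1]-.08)<.045)&(P[...,0]<.63)]
    k=P[r&(P[...,2]>.175)&(P[...,2]<.195)&(abs(P[...,1]-.08)<.03)&(P[...,0]>.5)&(P[...,0]<.62)]
    print(n,'guide x',np.median(q[:,0]),'block x',b[:,0].min(),b[:,0].max(),'knob',np.median(k,0),len(k))
print(read_state()['ee_pos'])
E
```

```text
before guide x 0.6612131950480006 block x 0.49029311406461923 0.5797283715764417 knob [0.53552982 0.08296309 0.18474777] 58
after guide x 0.6897209098559951 block x 0.539248809190362 0.6289609876699787 knob [0.58350939 0.08371588 0.17996369] 55
[0.42493472 0.07818666 0.25791624]
```

View pics/s3.png

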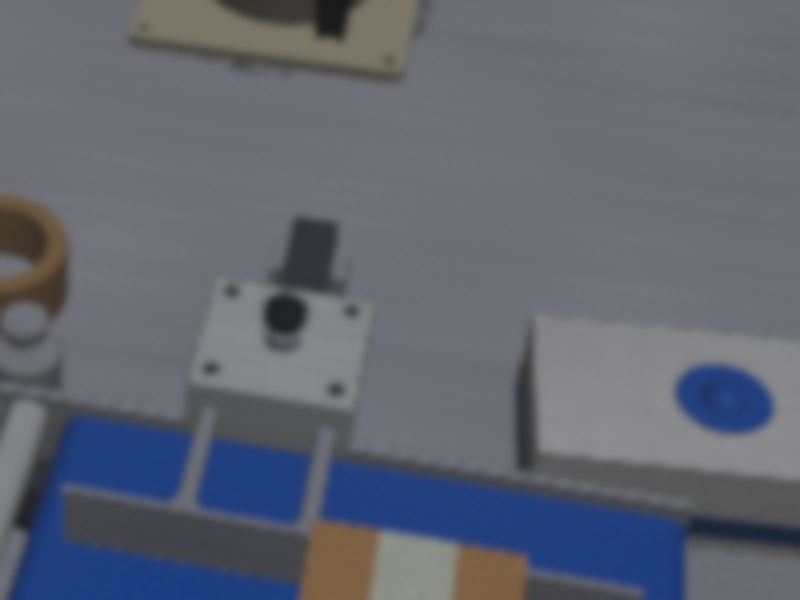

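The knob at (285,315) has moved 48 mm in and dropped 4.8 mm, so the plunger is seated in notch 3. The carton is free and the other things have not moved.

```bash
python3 -c "
from bench import *
print(close_job())"
```

```text
the job is handed in; nothing more can be done
None
```

The narrow carton is on the belt, so I pushed the carriage into the third notch (100 mm lane), where the camera showed the plunger seated; I drew the arm clear and handed the job in, but no verdict came back.

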